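# Push the crock down the chute with the dibber

## Robot

A 7-joint arm with a two-finger parallel gripper is mounted at the origin on the work surface. World frame = base frame: x ahead of the robot, y to its left, z up, the work surface at z = 0. Lengths are in m, angles in rad, forces in N, time in s.
With the tool pointing down it reaches from about 0.4 to 0.875 m from the base axis. Payload 6.5 kg.
Tool frame: the origin (TCP) lies at the very end of the fingers, on their centre line; the grasp point (between the pads) lies 19 mm behind it; y points along the fingers, z is the direction in which the jaws open and shut, and the axes are right-handed (so a half turn about y gives the same grasp; the last joint's range is limited). The gripper opens to 85 mm and grips with 20 to 120 N. Pads are 22 mm wide; open, the fingers measure 114 mm over their backs; the gripper's body (76 mm by 85 mm) begins 54 mm behind the grasp point. The pads swing forward as they close: fully open they stand 13 mm farther back than shut.
Start: joints at [-1.394, 0.536, -0.004, 1.538, 0.003, 1.067, -0.071], TCP at [0.156, 0.631, 0.231] pointing down, gripper open.
Joint ranges: [-2.7, 2.7], [-0.37, 2.16], [-1.27, 1.26], [0.24, 2.4], [-1.31, 4.45], [0.19, 1.91], [-2.76, 2.76]. Speed limits (rad/s): [2.39, 2.39, 3.14, 3.14, 3.14, 3.14, 3.14].

## Interface

Orientations are given as a unit quaternion [x, y, z, w].
In Python, from bench import arm, grab_frame, order, models gives the robot as it stands.
- The arm moves only by the tool jog_arm, never from a script. Its argument "motion" is text: rows parted by semicolons, each of 6 numbers parted by spaces: the shift along the tool's x, y, z in units of 30 mm (1.0 is 30 mm), then the turn, a rotation vector about the tool's x, y, z in degrees. In form: dx dy dz ax ay az; .... A call has 1 to 12 rows; each row shifts and turns the commanded pose from where the row before left it, along the tool's axes as they then stand; what a row does not reach is not made up. A row lasts 1/10 s, in which the tool goes at most 50 mm and 8.59 degrees, less where a joint would pass 70% of its speed; a pose out of reach is approached as far as the arm can. A call is refused whole if a number of a shift passes 1 or a number of a turn 8.59, either way. A call with a gripper value outside its range is refused whole. "grip" is the closure in counts, from 0 (fully open) to 255 (shut), set as the call begins (left out, the last holds). The fingers move at their own pace and stop on an object; "newtons" is the grip in N (left out, the last holds). Time passes only in rows, so rows that do not move let the fingers close. It gives the time, the measured TCP pose, the force and the opening at its end, in the units of the state.
- arm.state(): the state, without advancing time (a new reading comes with each control period).
- grab_frame(name): name is "scene" or "top" or "wrist"; returns a dict with "color" (420x560x3 uint8, red, green, blue), "K" (3x3 intrinsics, pixels), "k1" (the pictures are not rectified: a ray, as slopes to the right and down, at radius r is drawn at 1 + k1 r^2 times it, then the intrinsics apply), "position" and "attitude" of the camera in the world; the wrist camera has in their place "hand_eye" (4x4, takes a point from camera to tool coordinates, whose origin is the TCP and whose axes are the tool frame's). Camera axes: x right, y up, looking along -z (the intrinsics and any distortion apply to the point x, -y, -z); pixel columns grow to the right and rows downward; lengths in m; the calibration is good to about 2 mm. A picture is of the moment at which its call begins: read the wrist's pose just before it. There is no depth.
- order.finish_job(): hands the job in, once; it reports no verdict.
Trained networks look in the newest picture that a camera, given by its name, has taken for a name from the list of things; names that differ only in an ending like _2 or _b are one class to them, and where a whole thing is asked for, a point or a joint stands for the part that bears it (a point fixed in the world has none). Each returns a list of dicts, best first, with "conf" (0 to 1); they miss things now and then, are a little off and sometimes report something else, mostly with a low value. They report only what shows in the picture. A call takes as long as a camera call. They do not tell look-alikes from the thing itself.
- models.cut_out(camera, name): "region" (420x560 bool, what is visible of it) and "point" ([column, row] in pixels, amid what is visible of it).
The state is a dict: "clock": time; "qpos": joint angles; "joint_velocities": joint speeds; "joint_torque": joint torques, N m; "ee_pos": TCP position; "tool_rot": TCP orientation; "ft_force": force on the tool from outside, world axes, zero at the start; "ft_torque": the same for the moment, N m; "finger_gap": opening from 0.0 (shut) to 1.0 (fully open).
Only numpy, scipy, OpenCV 4.12 (cv2) and the standard library are available. Lean on these libraries where they do the work, as an engineer would, in place of code of your own. Each camera call takes 0.05 s, during which the arm holds its last target. There are 200 camera calls.

## Task

Take the T-handled dibber out of the square tool pot and, using the dibber and not the gripper, push the broken piece of terracotta off the open end of the wooden ledge so that it drops into the metal chute. Then put the dibber back in its square pot, point down, let go of it, and leave the other pots and the saucer where they are.

Things in the scene. Friction and masses are not known exactly. Their poses are not given: they have to be found in the camera images.
- dibber_bar (a point): Loose planting dibber, 240 mm long, 170 g: round wooden shaft 20 mm thick, steel point, wooden crossbar (T handle). This is the crossbar's centre, 229 mm from the tip. z runs up the shaft, y along the crossbar, which is 22 x 22 mm square in section, 64 mm long, flat sides facing +-x. It starts leaning about 30 degrees in the square pot, crossbar level, top roughly towards the robot.
- dibber_tip (a point): Centre of the dibber's blunt steel tip (10 mm across; it widens evenly to 20 mm at 55 mm up), same axes as dibber_bar.
- pot_mouth (a point): Square terracotta tool pot, fixed to the table: 76 x 76 mm outside, 116 mm tall, walls 6 mm, inside 64 x 64 mm, inner floor 6 mm above the table. This point is the centre of the mouth at rim height, 116 mm above the table. The diagonals of the pot lie along its x and y axes; the dibber leans towards its -x corner.
- crock_center (a point): The broken piece of terracotta (crock), loose on the ledge: a slightly arched plate about 67 mm (x, the arched direction) by 50 mm (y), 18 mm high in the middle, 10 mm thick, about 70 g. This point is its centre, 10 mm above its underside.
- ledge_edge (a point): Fixed wooden ledge: level board 100 mm above the table, 150 mm wide (x), 220 mm long (y), with a 10 mm wide, 14 mm high lip along both long sides (130 mm clear between). This is the middle of its open end at the height of its top; the board runs from here along +y, the chute lies beyond along -y, z is up. The +y end has no lip.
- chute_mouth (a point): Centre of the mouth of the drop chute, level with the ledge top: an open-topped sheet-metal box fixed against the ledge's open end, 64 mm along -y from ledge_edge, same axes. Inside 142 mm (x) by 128 mm (y), floor 4 mm above the table; side walls rise 8 mm above the ledge top, the far wall flares out and up to 32 mm above it.
- greypot_center (a point): Bystander: empty round grey plastic pot, 100 mm across, 90 mm tall, loose; its centre half-way up.
- lily_center (a point): Bystander: round grey pot with a leafy plant, 120 mm across, pot 110 mm tall, about 250 mm with its leaves, loose; centre of the pot half-way up.
- saucer_center (a point): Bystander: white saucer, 140 mm across, 22 mm tall, loose; its centre 10 mm above the table.
There are look-alikes about, which are no part of the job. Leave any white look-alike of the part that bears crock_center alone.

How it is judged:
By the outcome, as a careful person would: the job done as asked, in the order asked, and still so for the second after the job is handed in, with the robot touching nothing.
It also fails if it takes over 64 s, if anything falls off the work surface, if the arm or the gripper's body presses on something with over 40 N, if the wrist force passes 120 N, or if a joint passes its speed limit or range.

## Working session

There is one attempt and no reset: what is moved stays moved. The work goes in short steps, Python scripts to look and compute and a tool call to move; the robot and the scene stay as the last step left them, time stands still between calls to the robot, and variables do not carry over. Pictures are saved under pics/ and viewed, about 8 in all and at most 12, crops included, and the job is handed in when it is done.

Besides the shell and the picture viewer there is one more tool, called after "Request:" by a JSON object that holds its "fn" and its "kwargs", one argument or row to a line. jog_arm: Moves the arm, as the interface text tells. Its arguments: {"type":"object","properties":{"motion":{"type":"string"},"grip":{"type":"number"},"newtons":{"type":"number"}},"required":["motion"]}

```bash
mkdir -p pics; ls
cat > h.py <<'E'
import numpy as np, cv2
from scipy.spatial.transform import Rotation as R
from bench import arm, grab_frame, order, models
def att(a):
    a=np.array(a,float)
    return R.from_quat(a).as_matrix() if a.size==4 else a.reshape(3,3)
def cam(f,st=None):
    """-> (Rwc, pos) camera in world"""
    if 'hand_eye' in f:
        st=st or arm.state(); T=np.eye(4); T[:3,:3]=att(st['tool_rot']); T[:3,3]=st['ee_pos']
        M=T@np.array(f['hand_eye']); return M[:3,:3],M[:3,3]
    return att(f['attitude']),np.array(f['position'])
def ray(f,uv,st=None):
    Rw,p=cam(f,st); K=np.array(f['K']); k=np.array([f['k1'],0,0,0],float)
    xy=cv2.undistortPoints(np.array([[uv]],float),K,k)[0,0]
    d=Rw@np.array([xy[0],-xy[1],-1]); return p,d/np.linalg.norm(d)
def onz(f,uv,z,st=None):
    p,d=ray(f,uv,st); return p+d*(z-p[2])/d[2]
def proj(f,X,st=None):
    Rw,p=cam(f,st); c=(np.atleast_2d(X)-p)@Rw; c=c*[1,-1,-1]
    return cv2.projectPoints(c.reshape(-1,1,3),np.zeros(3),np.zeros(3),np.array(f['K']),np.array([f['k1'],0,0,0],float))[0][:,0]
def tri(rays):
    A=np.zeros((3,3));b=np.zeros(3)
    for p,d in rays:
        P=np.eye(3)-np.outer(d,d);A+=P;b+=P@p
    return np.linalg.solve(A,b)
E
cat > a.py <<'E'
from h import *
import pickle
st=arm.state(); print(st)
N=['dibber_bar','dibber_tip','pot_mouth','crock_center','ledge_edge','chute_mouth','greypot_center','lily_center','saucer_center']
fs={}
for c in ['scene','top','wrist']:
    f=grab_frame(c); fs[c]=f
    cv2.imwrite(f'pics/{c}0.png',f['color'][...,::-1])
    if c!='wrist': print(c,f['position'],att(f['attitude']).round(2).tolist(),np.array(f['K'])[0,0],f['k1'])
    for n in N:
        try: r=models.cut_out(c,n)
        except Exception as e: print(n,e); continue
        for q in r[:3]: print(c,n,round(q['conf'],2),q['point'],q['region'].sum(), onz(f,q['point'],0.1,st).round(3))
        f.setdefault('cuts',{})[n]=r
pickle.dump((fs,st),open('f0.pkl','wb'))
im=np.hstack([cv2.resize(fs[c]['color'],None,fx=.7,fy=.7) for c in ['scene','top']])
cv2.imwrite('pics/both0.png',im[...,::-1])
print(arm.state()['clock'])
E
python3 a.py
```

```text
pics
{'clock': 0.0, 'qpos': array([-1.39421998,  0.5371219 , -0.00445911,  1.53885456,  0.00259418,
        1.0672882 , -0.07122663]), 'joint_velocities': array([ 0.00022182,  0.00091854, -0.00014192,  0.00064435,  0.00040458,
       -0.00017307, -0.00139249]), 'joint_torque': array([ 5.89570027e-04, -5.83414650e+01,  1.04884967e+00, -2.59100014e+01,
        1.23869083e-02,  9.58680088e-03, -7.02103677e-06]), 'ee_pos': array([0.15611403, 0.63034089, 0.23044881]), 'tool_rot': array([ 0.70249401, -0.0856362 ,  0.08556909, -0.70131771]), 'ft_force': array([-0.25634263, -0.56235481, -0.24639597]), 'ft_torque': array([0.03100285, 0.03972902, 0.04229512]), 'finger_gap': 0.995769769798418}
scene [ 0.85419574 -0.62682539  0.76416067] [[0.87, -0.34, 0.36], [0.49, 0.59, -0.64], [0.01, 0.74, 0.68]] 403.10845976890283 -0.05515222132264349
scene dibber_bar 0.85 [185.8, 307.0] 1518 [ 0.481 -0.333  0.1  ]
scene dibber_tip 0.82 [187.7, 305.3] 1561 [ 0.481 -0.328  0.1  ]
scene dibber_tip 0.65 [277.0, 273.9] 1946 [ 0.592 -0.175  0.1  ]
scene pot_mouth 0.72 [219.6, 367.1] 2636 [ 0.608 -0.399  0.1  ]
sc
[... 701 characters left out ...]
0684729030803
top dibber_bar 0.76 [409.0, 208.7] 488 [ 0.518 -0.385  0.1  ]
top dibber_tip 0.56 [408.2, 203.3] 571 [ 0.533 -0.383  0.1  ]
top pot_mouth 0.56 [397.0, 188.6] 996 [ 0.571 -0.355  0.1  ]
top crock_center 0.66 [136.2, 267.6] 472 [0.353 0.316 0.1  ]
top crock_center 0.62 [173.6, 280.3] 413 [0.323 0.219 0.1  ]
top crock_center 0.59 [170.4, 214.6] 450 [0.491 0.237 0.1  ]
top ledge_edge 0.79 [193.8, 217.9] 8112 [0.483 0.175 0.1  ]
top chute_mouth 0.88 [197.8, 220.6] 8133 [0.476 0.165 0.1  ]
top greypot_center 0.68 [317.0, 188.5] 1030 [ 0.567 -0.144  0.1  ]
top lily_center 0.56 [242.3, 121.9] 1866 [0.746 0.058 0.1  ]
top saucer_center 0.74 [312.4, 134.5] 1632 [ 0.715 -0.131  0.1  ]
1.5
```

View pics/both0.png

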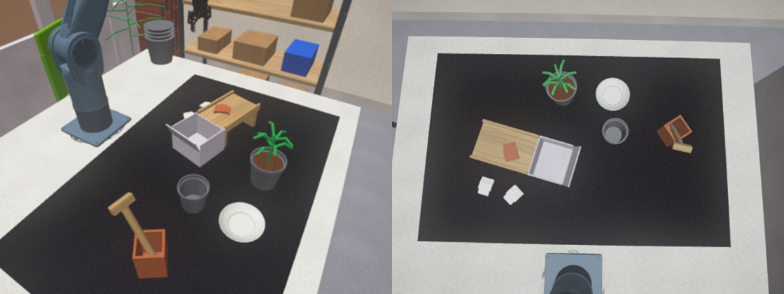

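The orange crock lies on the ledge at top (170,215). The two white pieces at (136,268) and (174,280) are the look-alikes. One enlarged crop will confirm this.

```bash
cat > b.py <<'E'
import cv2
a=cv2.imread('pics/top0.png');s=cv2.imread('pics/scene0.png')
A=cv2.resize(a[160:290,105:285],None,fx=4.4,fy=4.4,interpolation=cv2.INTER_CUBIC)
cv2.imwrite('pics/c1.png',A)
B=cv2.resize(a[150:230,365:445],(400,400),interpolation=cv2.INTER_CUBIC)
C=cv2.resize(s[265:405,145:285][:,:110],(400,int(140*400/110)),interpolation=cv2.INTER_CUBIC)
import numpy as np
H=max(B.shape[0],C.shape[0]);B=cv2.copyMakeBorder(B,0,H-B.shape[0],0,0,cv2.BORDER_CONSTANT)
cv2.imwrite('pics/c2.png',np.hstack([B,C]))
E
python3 b.py
```

```text
(no output)
```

View pics/c1.png

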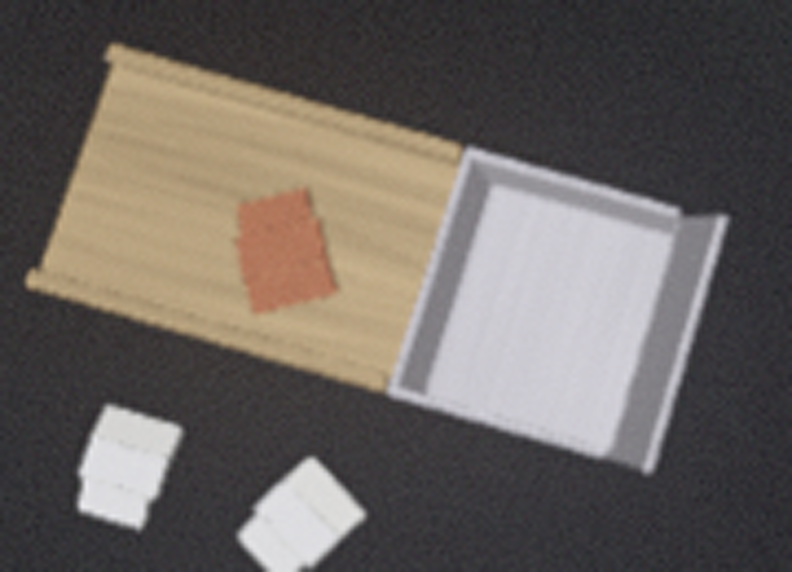

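View pics/c2.png

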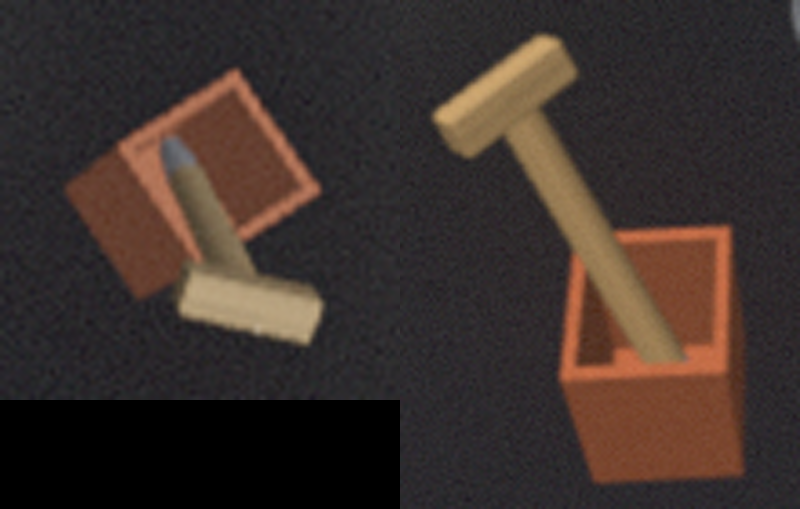

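The crops show the terracotta crock on the ledge at top pixel (170,217). The white pair lies off the ledge, so I leave it alone. The dibber leans over the pot corner nearest the robot, with its bar at top pixel (415,210) and scene pixel (284,291). Its steel tip shows at top pixel (400,178).

```bash
cat > m.py <<'E'
from h import *
import pickle
fs,st=pickle.load(open('f0.pkl','rb')); T=fs['top'];S=fs['scene']
t1=lambda x,y:(105+x/4.4-.4,160+y/4.4-.4)
t2=lambda x,y:(365+x/5-.4,150+y/5-.4)
s2=lambda x,y:(145+x/3.636-.4,265+y/3.636-.4)
p=lambda n,v:print(n,np.round(v,4))
lr,ll=onz(T,t1(465,150),.108),onz(T,t1(390,388),.108)
fr,fl=onz(T,t1(113,47),.114),onz(T,t1(32,280),.114)
p('ledge open',[lr,ll]);p('far',[fr,fl]); p('edge mid',(lr+ll)/2)
print('len',np.linalg.norm((fr-lr)[:2]),np.linalg.norm((fl-ll)[:2]),'w',np.linalg.norm(lr-ll),np.linalg.norm(fr-fl))
d=((fr+fl)-(lr+ll))[:2];print('ydir deg',np.degrees(np.arctan2(d[1],d[0])), 'xdir',np.degrees(np.arctan2(*(lr-ll)[[1,0]])))
for n,c in dict(cen=(285,252),c1=(306,188),c2=(238,205),c3=(253,313),c4=(338,293)).items(): p('crock '+n,onz(T,t1(*c),.112))
pc=[onz(T,t2(*c),.116) for c in [(237,68),(320,190),(120,145)]];p('pot T',pc); p('pot cen T',(pc[1]+pc[2])/2)
ps=[onz(S,s2(*c),.116) for c in [(732,227),(728,375),(562,381),(600,232)]];p('pot S',ps);p('cen S',(ps[0]+ps[2])/2)
bar=tri([ray(T,t2(250,303)),ray(S,s2(506,96))]);p('bar',bar)
# bar ends
p('barT dir',onz(T,t2(318,322),bar[2])-onz(T,t2(182,287),bar[2]))
p('barS dir',onz(S,s2(560,55),bar[2])-onz(S,s2(450,135),bar[2]))
tip=onz(T,t2(173,140),.02);p('tip',tip);p('axis',bar-tip);print(np.linalg.norm(bar-tip), np.degrees(np.arccos((bar-tip)[2]/np.linalg.norm(bar-tip))))
for z in(.116,):p('reproj bar',[proj(T,bar),proj(S,bar)])
E
python3 m.py
```

```text
ledge open [[0.5465 0.1343 0.108 ]
 [0.4058 0.1714 0.108 ]]
far [[0.6034 0.3451 0.114 ]
 [0.4637 0.3818 0.114 ]]
edge mid [0.4762 0.1528 0.108 ]
len 0.21839101892718904 0.21817238580435006 w 0.14549263224957373 0.1444111164814091
ydir deg 74.76190931578986 xdir -14.78115166642136
crock cen [0.4833 0.2359 0.112 ]
crock c1 [0.5213 0.2259 0.112 ]
crock c2 [0.5104 0.2651 0.112 ]
crock c3 [0.4473 0.2523 0.112 ]
crock c4 [0.4599 0.2036 0.112 ]
pot T [[ 0.6369 -0.3917  0.116 ]
 [ 0.5725 -0.433   0.116 ]
 [ 0.5943 -0.3289  0.116 ]]
pot cen T [ 0.5834 -0.3809  0.116 ]
pot S [[ 0.7678 -0.2289  0.116 ]
 [ 0.7968 -0.3012  0.116 ]
 [ 0.7315 -0.3414  0.116 ]
 [ 0.7118 -0.2639  0.116 ]]
cen S [ 0.7496 -0.2852  0.116 ]
bar [ 0.5807 -0.3183  0.2132]
barT dir [-0.0153 -0.0634  0.    ]
barS dir [0.0217 0.0635 0.    ]
tip [ 0.6197 -0.386   0.02  ]
axis [-0.0389  0.0677  0.1932]
0.2084149477030914 22.003929756570653
reproj bar [[[395.4179 175.1921]]

 [[227.8364 287.7778]]]
```

```bash
sed -i 's|^s2=.*|s2=lambda x,y:(145+(x-400)/3.636-.4,265+y/3.636-.4)|' m.py; python3 m.py | grep -v -e ledge -e crock
python3 - <<'E'
from h import *
st=arm.state();r=att(st['tool_rot']);print(r.round(3));import pickle
f=pickle.load(open('f0.pkl','rb'))[0]['wrist'];print(np.array(f['hand_eye']).round(3),f['K'])
E
```

```text
[0.4058 0.1714 0.108 ]]
far [[0.6034 0.3451 0.114 ]
 [0.4637 0.3818 0.114 ]]
edge mid [0.4762 0.1528 0.108 ]
len 0.21839101892718904 0.21817238580435006 w 0.14549263224957373 0.1444111164814091
ydir deg 74.76190931578986 xdir -14.78115166642136
pot T [[ 0.6369 -0.3917  0.116 ]
 [ 0.5725 -0.433   0.116 ]
 [ 0.5943 -0.3289  0.116 ]]
pot cen T [ 0.5834 -0.3809  0.116 ]
pot S [[ 0.5951 -0.3278  0.116 ]
 [ 0.6368 -0.3925  0.116 ]
 [ 0.5727 -0.4332  0.116 ]
 [ 0.5402 -0.3629  0.116 ]]
cen S [ 0.5839 -0.3805  0.116 ]
bar [ 0.4999 -0.3642  0.2026]
barT dir [-0.0155 -0.0641  0.    ]
barS dir [0.0144 0.0607 0.    ]
tip [ 0.6197 -0.386   0.02  ]
axis [-0.1198  0.0218  0.1826]
0.2194641144076843 33.68522172025716
reproj bar [[[414.3877 210.0015]]

 [[173.3468 291.0486]]]
[[ 0.971  0.     0.24 ]
 [-0.24  -0.     0.971]
 [ 0.    -1.    -0.   ]]
[[-0.    -0.957 -0.289 -0.074]
 [ 0.001  0.289 -0.957 -0.142]
 [ 1.    -0.001  0.001 -0.001]
 [ 0.     0.     0.     1.   ]] [[345.26248433   0.         278.72492783]
 [  0.         345.26248433 210.1338712 ]
 [  0.           0.           1.        ]]
```

```bash
cat > k.py <<'E'
from h import *
BAR=np.array([.4999,-.3642,.2026]); L=np.radians(32); HZ=np.radians(-12.5)
def frame(lean,h):   # tool rot: y=-shaft, z=bar x
    hx=np.array([np.cos(h),np.sin(h),0]); u=-np.sin(lean)*hx+np.array([0,0,np.cos(lean)])
    bx=np.cos(lean)*hx+np.array([0,0,np.sin(lean)]); y=-u; return np.column_stack([np.cross(y,bx),y,bx]),u
def sim(p,r,rows):
    for s in rows.split(';'):
        v=np.array(s.split(),float); p=p+r@(v[:3]*.03); r=r@R.from_rotvec(np.radians(v[3:])).as_matrix()
    return p,r
def pose(): s=arm.state(); return np.array(s['ee_pos']),att(s['tool_rot'])
def to(p,r,P=None,Q=None):
    if P is not None: print('shift units',(r.T@(P-p)/.03).round(2))
    if Q is not None: print('turn deg',np.degrees(R.from_matrix(r.T@Q).as_rotvec()).round(2))
E
python3 - <<'E'
from k import *
Q,u=frame(L,HZ); print('u',u,Q.round(3))
p,r=pose()
rows=';'.join(['0 -1 0 0 0 0']*5)
p,r=sim(p,r,rows)
for i in range(36):
    p,r=sim(p,r,'1 0 0 0 2.46 0')
    if i%6==5: print(p.round(3),np.hypot(*p[:2]).round(3))
to(p,r,BAR+.081*u,Q)
E
```

```text
u [-0.51735806  0.11469552  0.8480481 ] [[-0.216  0.517  0.828]
 [-0.976 -0.115 -0.184]
 [-0.    -0.848  0.53 ]]
[0.325 0.569 0.381] 0.656
[0.472 0.467 0.381] 0.664
[0.589 0.33  0.381] 0.675
[0.666 0.168 0.381] 0.687
[ 0.7   -0.008  0.381] 0.7
[ 0.688 -0.187  0.381] 0.713
shift units [ 7.12  3.67 -6.29]
turn deg [ 3.2e+01  3.0e-02 -1.0e-02]
```

Request:
{"fn": "jog_arm", "kwargs": {
  "motion": "0 -1 0 0 0 0;0 -1 0 0 0 0;0 -1 0 0 0 0;0 -1 0 0 0 0;0 -1 0 0 0 0;1 0 0 0 2.46 0;1 0 0 0 2.46 0;1 0 0 0 2.46 0;1 0 0 0 2.46 0;1 0 0 0 2.46 0;1 0 0 0 2.46 0;1 0 0 0 2.46 0",
  "grip": 0,
  "newtons": 80
}}

```text
clock: 2.7
ee_pos: [0.3523, 0.5544, 0.3812]
tool_rot: [-0.681, 0.19, -0.19, 0.681]
ft_force: [1.1, -0.5, 0.1]
finger_gap: 1.004
```

Request:
{"fn": "jog_arm", "kwargs": {
  "motion": "1 0 0 0 2.46 0;1 0 0 0 2.46 0;1 0 0 0 2.46 0;1 0 0 0 2.46 0;1 0 0 0 2.46 0;1 0 0 0 2.46 0;1 0 0 0 2.46 0;1 0 0 0 2.46 0;1 0 0 0 2.46 0;1 0 0 0 2.46 0;1 0 0 0 2.46 0;1 0 0 0 2.46 0"
}}

```text
clock: 3.9
ee_pos: [0.6051, 0.3037, 0.3812]
tool_rot: [-0.61, 0.357, -0.357, 0.61]
ft_force: [0.2, -0.4, -1.1]
finger_gap: 0.999
```

Request:
{"fn": "jog_arm", "kwargs": {
  "motion": "1 0 0 0 2.46 0;1 0 0 0 2.46 0;1 0 0 0 2.46 0;1 0 0 0 2.46 0;1 0 0 0 2.46 0;1 0 0 0 2.46 0;1 0 0 0 2.46 0;1 0 0 0 2.46 0;1 0 0 0 2.46 0;1 0 0 0 2.46 0;1 0 0 0 2.46 0;1 0 0 0 2.46 0"
}}

```text
clock: 5.1
ee_pos: [0.7016, -0.0389, 0.3812]
tool_rot: [-0.499, 0.501, -0.501, 0.499]
ft_force: [-0.1, 0.1, -0.7]
finger_gap: 0.999
```

Request:
{"fn": "jog_arm", "kwargs": {
  "motion": "1 0 0 0 2.46 0;1 0 0 0 2.46 0;1 0 0 0 2.46 0;1 0 0 0 2.46 0;1 0 0 0 2.46 0;1 0 -0.8 0 0 0;1 0 -0.8 0 0 0;1 0 -0.8 0 0 0;1 0 -0.8 0 0 0;1 0 -0.8 0 0 0;0 0 -0.8 0 0 0;0 0 0 0 0 0"
}}

```text
clock: 6.3
ee_pos: [0.5121, -0.3039, 0.382]
tool_rot: [-0.441, 0.552, -0.552, 0.442]
ft_force: [-0.1, -0.3, -0.1]
finger_gap: 1.001
```

Now tilt 32° about tool x, and look with the wrist camera.

Request:
{"fn": "jog_arm", "kwargs": {
  "motion": "0 0 0 8 0 0;0 0 0 8 0 0;0 0 0 8 0 0;0 0 0 8 0 0;0 0 0 0 0 0"
}}

```text
clock: 6.8
ee_pos: [0.5109, -0.3008, 0.3778]
tool_rot: [0.303, -0.381, 0.681, -0.547]
ft_force: [-0.0, -0.4, 0.2]
finger_gap: 1.002
```

```bash
cat > w.py <<'E'
from k import *
import sys
Q,u=frame(L,HZ)
p,r=pose(); print(p,np.degrees(R.from_matrix(r.T@Q).as_rotvec()).round(2)); to(p,r,BAR+.081*u,Q)
st=arm.state(); f=grab_frame('wrist'); c=models.cut_out('wrist','dibber_bar')
im=f['color'][...,::-1].copy()
for q in c[:2]: print(q['conf'],q['point'],q['region'].sum())
tip=BAR-.229*u
for X in [BAR,BAR+.032*Q[:,0],BAR-.032*Q[:,0],tip]:
    a=proj(f,X,st)[0]; print(a); cv2.circle(im,tuple(int(v) for v in a),3,(255,0,255),-1)
cv2.imwrite(sys.argv[1],im)
E
python3 w.py pics/w1.png
```

```text
[ 0.5108606  -0.30075373  0.37778226] [ 0.2  -0.19 -0.17]
shift units [ 2.16  2.31 -2.99]
turn deg [ 0.2  -0.19 -0.17]
0.86 [192.0, 246.6] 2639
[183.57840051 260.58338723]
[186.41136107 291.12227691]
[180.637517   228.15018751]
[222.6083036  198.11627335]
```

View pics/w1.png

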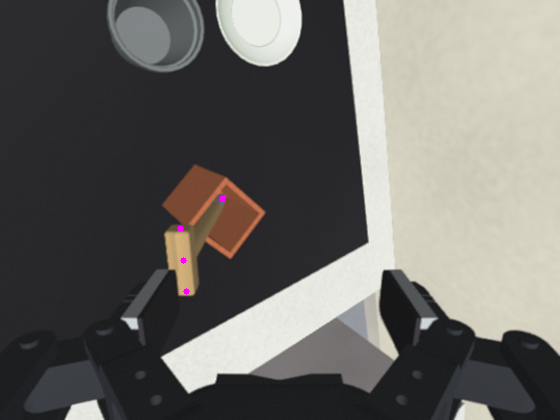

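Bar markers lie on the bar (image (183,261)). I move to the pre-grasp pose and re-check there.

Request:
{"fn": "jog_arm", "kwargs": {
  "motion": "0.72 0.4 -1 0 0 0;0.72 0.4 -1 0 0 0;0.72 0.4 -1 0 0 0;0 0.5 0 0 0 0;0 0.5 0 0 0 0;0 0 0 0 0 0"
}}

```text
clock: 7.5
ee_pos: [0.4635, -0.3567, 0.2769]
tool_rot: [0.305, -0.378, 0.681, -0.548]
ft_force: [-0.1, -0.1, -0.3]
finger_gap: 1.0
```

```bash
python3 w.py pics/w2.png
```

```text
[ 0.46352001 -0.35672489  0.27691963] [ 0.13  0.2  -0.11]
shift units [-0.02  0.06 -0.26]
turn deg [ 0.13  0.2  -0.11]
0.69 [268.6, 212.7] 3223
[269.12599779 215.84428029]
[269.28893441 258.68829784]
[268.96269331 169.5055777 ]
[274.10499706 163.16787752]
```

View pics/w2.png

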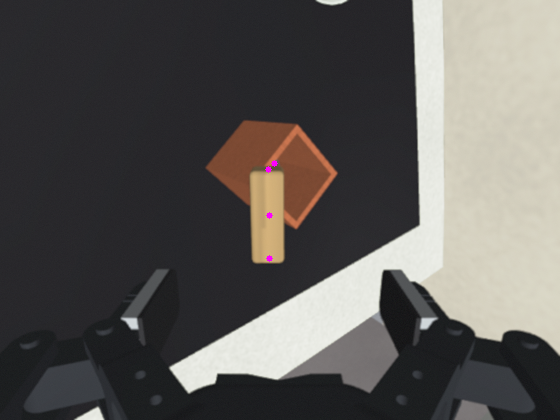

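The bar fills (251–285, 170–263), straight along the image, and the markers sit on its centre (268,216). I go in along the shaft.

Request:
{"fn": "jog_arm", "kwargs": {
  "motion": "0 0.3 -0.13 0 0 0;0 0.4 -0.13 0 0 0;0 0.5 0 0 0 0;0 0.5 0 0 0 0;0 0.5 0 0 0 0;0 0.5 0 0 0 0;0 0.4 0 0 0 0;0 0.3 0 0 0 0;0 0 0 0 0 0"
}}

```text
clock: 8.5
ee_pos: [0.5084, -0.3667, 0.1871]
tool_rot: [0.304, -0.378, 0.682, -0.548]
ft_force: [0.0, -0.3, -0.3]
finger_gap: 0.996
```

Request:
{"fn": "jog_arm", "kwargs": {
  "motion": "0 0 0 0 0 0;0 0 0 0 0 0;0 0 0 0 0 0;0 0 0 0 0 0;0 0 0 0 0 0;0 0 0 0 0 0;0 0 0 0 0 0;0 0 0 0 0 0",
  "grip": 255,
  "newtons": 80
}}

```text
clock: 9.3
ee_pos: [0.5075, -0.3671, 0.1873]
tool_rot: [0.303, -0.378, 0.682, -0.548]
ft_force: [1.0, -1.3, 1.0]
finger_gap: 0.245
```

Request:
{"fn": "jog_arm", "kwargs": {
  "motion": "0 -0.3 0 0 0 0;0 -0.5 0 0 0 0;0 -0.6 0 0 0 0;0 -0.6 0 0 0 0;0 -0.6 0 0 0 0;0 -0.6 0 0 0 0;0 -0.6 0 0 0 0;0 -0.6 0 0 0 0;0 -0.6 0 0 0 0;0 -0.6 0 0 0 0;0 -0.6 0 0 0 0;0 0 0 0 0 0"
}}

```text
clock: 10.5
ee_pos: [0.4103, -0.3462, 0.346]
tool_rot: [0.303, -0.377, 0.683, -0.548]
ft_force: [-0.4, -0.5, -0.9]
finger_gap: 0.241
```

```bash
cat > g.py <<'E'
from k import *
import sys
# show predicted dibber in three cams
st=arm.state(); p,r=pose(); d=r[:,1]
bar=p-.019*d; tip=bar+.229*d; print('pred tip',tip.round(4))
ims=[]
for c in sys.argv[2:]:
    f=grab_frame(c); im=f['color'][...,::-1].copy()
    a=proj(f,np.array([bar,tip]),st); print(c,a.round(1).tolist())
    m=a.mean(0) if c!='wrist' else np.array([280,210]); w=60 if c!='wrist' else 210
    x0=int(np.clip(m[0]-w,0,560-2*w)); y0=int(np.clip(m[1]-w,0,420-2*w))
    s=im[y0:y0+2*w,x0:x0+2*w]; k=396/(2*w); s=cv2.resize(s,(396,396),interpolation=cv2.INTER_CUBIC)
    for q in a: cv2.circle(s,tuple(int(v) for v in (q-[x0,y0])*k),3,(255,0,255),1)
    print(c,'crop origin',x0,y0,'scale',k); ims.append(s)
cv2.imwrite(sys.argv[1],np.hstack(ims))
E
python3 g.py pics/g1.png scene top
```

```text
pred tip [ 0.5193 -0.3704  0.1682]
scene [[114.6, 193.0], [183.2, 310.2]]
scene crop origin 88 191 scale 3.3
top [[433.0, 248.9], [411.9, 204.2]]
top crop origin 362 166 scale 3.3
```

View pics/g1.png

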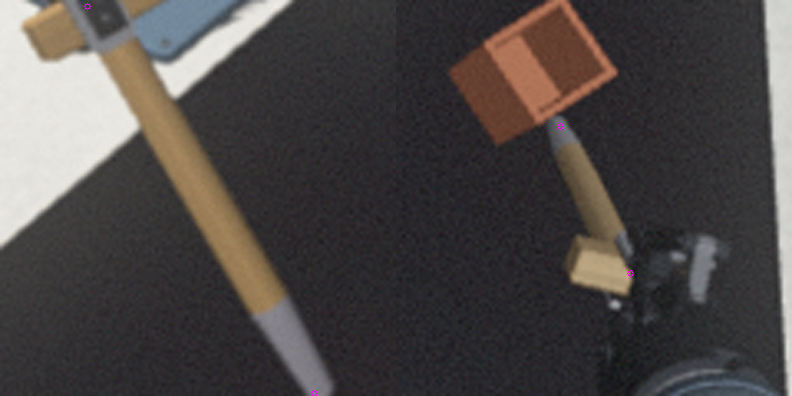

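The dibber is held in line with the tool. The seen tip is at scene (184,310) and top (410.5,202.4), about 1–2 px from the prediction.

Run:
```python
from k import *
import pickle
fs,_=pickle.load(open('f0.pkl','rb'))
t=tri([ray(fs['top'],(410.5,202.4)),ray(fs['scene'],(184.4,310.1))]); p,r=pose()
print(t, 'tip in tool mm',(r.T@(t-p)*1000).round(1))
print(np.hypot(*p[:2]),arm.state()['qpos'].round(2))
# untilt, lift then arc backwards
Q=r@R.from_rotvec(np.radians([-32,0,0])).as_matrix(); print(Q.round(3))
# ledge frame
a=np.radians(-15); X=np.array([np.cos(a),np.sin(a),0]);Y=np.array([-np.sin(a),np.cos(a),0]);E=np.array([.4765,.153,.1])
Qw=np.column_stack([-Y,[0,0,-1],X]); print('heading turn',np.degrees(R.from_matrix(Q.T@Qw).as_rotvec()))
for y in(.12,.13,.14): print(E-.015*X+y*Y)
```

```text
[ 0.52245142 -0.36817604  0.16844683] tip in tool mm [ -1.5 209.3   3.6]
0.5366107074906861 [ 0.13 -0.04  0.66  2.13 -0.48  0.62  0.91]
[[-0.215 -0.     0.977]
 [-0.977  0.001 -0.215]
 [-0.001 -1.    -0.   ]]
heading turn [ 0.02647791  2.56646565 -0.03496579]
[0.4930694  0.27279338 0.1       ]
[0.49565759 0.28245264 0.1       ]
[0.49824578 0.2921119  0.1       ]
```

Request:
{"fn": "jog_arm", "kwargs": {
  "motion": "0 -0.5 0 0 0 0;0 -0.5 0 -8 0 0;0 -0.5 0 -8 0 0;0 -0.5 0 -8 0 0;0 -0.3 0 -8 0 0;0 0 0 0 2.5 0;0 0 0 0 0 0"
}}

```text
clock: 11.3
ee_pos: [0.3856, -0.3392, 0.4052]
tool_rot: [-0.432, 0.561, -0.56, 0.431]
ft_force: [-0.4, -0.2, -2.6]
finger_gap: 0.243
```

```bash
cat > cr.py <<'E'
from k import *
a=np.radians(-15); X=np.array([np.cos(a),np.sin(a),0]);Y=np.array([-np.sin(a),np.cos(a),0]);E=np.array([.4765,.153,.1])
TIP=np.array([-.001,.2095,.002])
led=lambda q:np.array([(q-E)@X,(q-E)@Y,q[2]-.1])
def crock():
    out=[]
    for c,z in (('top',.114),('scene',.110)):
        f=grab_frame(c); best=None
        for q in models.cut_out(c,'crock_center'):
            col=np.median(f['color'][q['region']],0)
            l=led(onz(f,q['point'],z))
            out.append((c,round(q['conf'],2),col.tolist(),q['point'],l.round(3).tolist()))
            if c=='top' and col[0]>col[2]*1.4 and best is None: best=q
        if best is not None:
            cn=max(cv2.findContours(best['region'].astype(np.uint8),0,1)[0],key=cv2.contourArea)[:,0]
            W=np.array([led(onz(f,u,z))[:2] for u in cn.astype(float)])*1000
            m=cv2.minAreaRect(W.astype(np.float32)); print('rect ledge mm',np.round(m[0],1),np.round(m[1],1),round(m[2],1)); print(np.round(cv2.boxPoints(m)).tolist())
            ys=[best['region'].nonzero()]; cm=led(onz(f,(ys[0][1].mean(),ys[0][0].mean()),z)); print('centroid',cm.round(4))
    for o in out: print(o)
def tip(): p,r=pose(); t=p+r@TIP; print('tip ledge',led(t).round(4),'world',t.round(4)); return p,r,t
def goto(x,y,z): # ledge coords for tip
    p,r,t=tip(); g=E+x*X+y*Y+np.array([0,0,z]); print('shift units',(r.T@(g-t)/.03).round(2))
E
python3 - <<'E'
from cr import *
crock(); goto(-.031,.1245,.1)
p,r=pose(); print(r.round(3)); s=arm.state(); print(s['clock'],s['qpos'].round(2))
E
```

```text
rect ledge mm [-14.   83.8] [67.3 49.2] 32.1
[[-56.0, 87.0], [-29.0, 45.0], [28.0, 81.0], [1.0, 122.0]]
centroid [-0.0152  0.0827  0.014 ]
('top', 0.79, [216.0, 216.0, 218.5], [131.9, 266.9], [-0.162, 0.132, 0.014])
('top', 0.66, [220.0, 219.0, 220.0], [172.0, 279.8], [-0.164, 0.025, 0.014])
('top', 0.64, [178.0, 120.0, 93.0], [168.5, 216.1], [-0.014, 0.084, 0.014])
('scene', 0.79, [197.0, 114.0, 78.0], [317.2, 157.0], [-0.009, 0.076, 0.01])
('scene', 0.44, [230.0, 224.0, 222.0], [293.4, 151.0], [-0.076, 0.05, 0.01])
tip ledge [ 0.0397 -0.4987  0.0971] world [ 0.3858 -0.339   0.1971]
shift units [-20.77  -0.08  -2.34]
[[-0.258 -0.     0.966]
 [-0.966  0.001 -0.258]
 [-0.001 -1.    -0.   ]]
11.5 [ 0.14  0.16  0.58  1.68 -0.09  1.33  0.47]
```

Request:
{"fn": "jog_arm", "kwargs": {
  "motion": "-0.8 0 -0.1 0 0 0;-1 0 -0.1 0 0 0;-1 0 -0.1 0 0 0;-1 0 -0.1 0 0 0;-1 0 -0.1 0 0 0;-1 0 -0.1 0 0 0;-1 0 -0.1 0 0 0;-1 0 -0.1 0 0 0;-1 0 -0.1 0 0 0;-1 0 -0.1 0 0 0;-1 0 -0.1 0 0 0;-1 0 -0.1 0 0 0"
}}

```text
clock: 12.7
ee_pos: [0.4405, 0.0125, 0.4073]
tool_rot: [-0.43, 0.561, -0.561, 0.431]
ft_force: [0.7, -0.8, -1.5]
finger_gap: 0.241
```

Request:
{"fn": "jog_arm", "kwargs": {
  "motion": "-1 0 -0.2 0 0 0;-1 0 -0.2 0 0 0;-1 0 -0.2 0 0 0;-1 0 -0.2 0 0 0;-1 0 -0.2 0 0 0;-1 0 -0.14 0 0 0;-1 0 0 0 0 0;-1 0 0 0 0 0;-0.7 0 0 0 0 0;-0.27 0 0 0 0 0;0 0 0 0 0 0"
}}

```text
clock: 13.8
ee_pos: [0.477, 0.2806, 0.4069]
tool_rot: [-0.431, 0.561, -0.56, 0.431]
ft_force: [0.8, -0.1, -1.6]
finger_gap: 0.246
```

```bash
python3 - <<'E'
from cr import *
goto(-.031,.1245,.006)
p,r=pose(); print(r.round(3)); s=arm.state(); print(s['clock'],s['qpos'].round(2))
E
python3 g.py pics/g2.png scene top
```

```text
tip ledge [-0.0306  0.1243  0.0974] world [0.4791 0.281  0.1974]
shift units [-0.01  3.05 -0.01]
[[-0.257 -0.     0.966]
 [-0.966 -0.    -0.257]
 [ 0.    -1.    -0.   ]]
13.8 [-0.6   0.23 -0.02  1.56  0.    1.35 -0.88]
pred tip [0.4769 0.2806 0.1969]
scene [[331.3, 35.9], [324.0, 120.4]]
scene crop origin 267 18 scale 3.3
top [[101.1, 198.1], [141.3, 214.6]]
top crop origin 61 146 scale 3.3
```

View pics/g2.png

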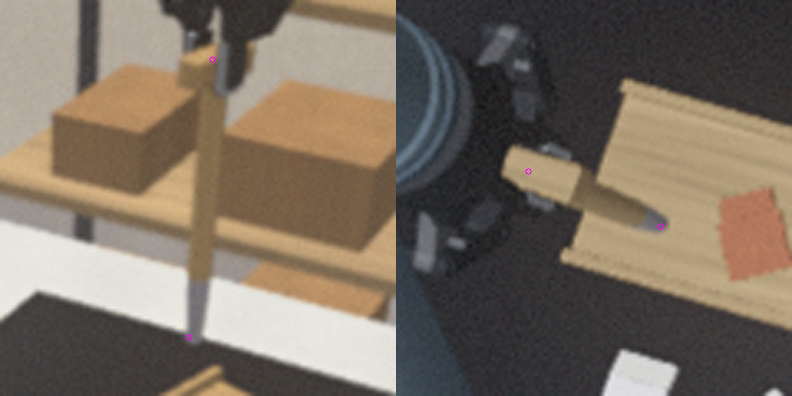

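The tip is over the ledge behind the crock (tip at top (141,215), crock at (168,217)). I lower it and make a first push along the crock's own normal, aiming slightly off-centre to turn it straight.

Request:
{"fn": "jog_arm", "kwargs": {
  "motion": "0 0.5 0 0 0 0;0 0.5 0 0 0 0;0 0.5 0 0 0 0;0 0.5 0 0 0 0;0 0.5 0 0 0 0;0 0.3 0 0 0 0;0 0.2 0 0 0 0;0 0 0 0 0 0"
}}

```text
clock: 14.7
ee_pos: [0.4772, 0.2796, 0.3169]
tool_rot: [0.431, -0.561, 0.561, -0.43]
ft_force: [0.5, 0.2, -1.8]
finger_gap: 0.249
```

Request:
{"fn": "jog_arm", "kwargs": {
  "motion": "0.17 0 0.1 0 0 0;0.17 0 0.1 0 0 0;0.17 0 0.1 0 0 0;0.17 0 0.1 0 0 0;0.17 0 0.1 0 0 0;0 0 0 0 0 0"
}}

```text
clock: 15.3
ee_pos: [0.4858, 0.2505, 0.3173]
tool_rot: [0.43, -0.561, 0.561, -0.43]
ft_force: [-0.4, -0.1, -1.3]
finger_gap: 0.245
```

Run:
```python
from cr import *
tip();crock()
```

```text
tip ledge [-0.0141  0.0975  0.0078] world [0.4881 0.2508 0.1078]
rect ledge mm [-8.  66.5] [66.5 49.6] 21.7
[[-48.0, 77.0], [-30.0, 31.0], [32.0, 56.0], [14.0, 102.0]]
centroid [-0.0083  0.0647  0.014 ]
('top', 0.62, [178.0, 120.0, 93.0], [175.8, 215.1], [-0.006, 0.067, 0.014])
('top', 0.6, [220.0, 219.0, 220.0], [173.0, 277.3], [-0.157, 0.024, 0.014])
('top', 0.57, [214.0, 214.0, 213.0], [137.0, 267.3], [-0.159, 0.119, 0.014])
('scene', 0.69, [76.0, 77.0, 79.0], [276.1, 272.6], [0.199, -0.291, 0.01])
('scene', 0.61, [229.0, 224.5, 220.5], [293.0, 147.6], [-0.088, 0.062, 0.01])
('scene', 0.57, [196.0, 113.0, 78.0], [316.0, 162.0], [0.005, 0.056, 0.01])
```

Turned from 32° to 22° and moved along as intended. I carry on, a bit straighter.

Request:
{"fn": "jog_arm", "kwargs": {
  "motion": "0.19 0 0.07 0 0 0;0.19 0 0.07 0 0 0;0.19 0 0.07 0 0 0;0.19 0 0.06 0 0 0;0 0 0 0 0 0"
}}

```text
clock: 16.0
ee_pos: [0.4875, 0.2262, 0.3173]
tool_rot: [0.43, -0.561, 0.561, -0.43]
ft_force: [0.2, -0.5, -0.9]
finger_gap: 0.245
```

Run:
```python
from cr import *
tip();crock()
```

```text
tip ledge [-0.0063  0.0744  0.0078] world [0.4897 0.2265 0.1078]
rect ledge mm [-4.1 42.8] [68.2 51.3] 17.9
[[-44.0, 57.0], [-29.0, 8.0], [36.0, 29.0], [20.0, 78.0]]
centroid [-0.0052  0.0423  0.014 ]
('top', 0.97, [220.0, 220.0, 220.0], [172.5, 277.6], [-0.158, 0.025, 0.014])
('top', 0.67, [178.0, 120.0, 94.0], [185.2, 216.8], [-0.004, 0.042, 0.014])
('top', 0.39, [147.5, 129.0, 106.0], [158.8, 205.8], [0.005, 0.117, 0.014])
('scene', 0.56, [196.0, 113.0, 78.0], [309.5, 166.1], [0.005, 0.029, 0.01])
```

Request:
{"fn": "jog_arm", "kwargs": {
  "motion": "0.2 0 0.04 0 0 0;0.2 0 0.04 0 0 0;0.2 0 0.04 0 0 0;0.2 0 0.04 0 0 0;0.2 0 0.04 0 0 0;0 0 0 0 0 0"
}}

```text
clock: 16.8
ee_pos: [0.4854, 0.1957, 0.3173]
tool_rot: [0.43, -0.561, 0.561, -0.43]
ft_force: [-1.2, 0.1, -2.0]
finger_gap: 0.244
```

Run:
```python
from cr import *
tip();crock()
```

```text
tip ledge [-0.0004  0.0444  0.0078] world [0.4876 0.196  0.1078]
rect ledge mm [-3.5 15.4] [53.2 66.1] 87.9
[[-37.0, -10.0], [29.0, -12.0], [31.0, 41.0], [-36.0, 43.0]]
centroid [-0.0045  0.0149  0.014 ]
('top', 0.81, [178.0, 121.0, 96.0], [196.4, 217.0], [0.004, 0.015, 0.014])
('top', 0.74, [219.0, 219.0, 219.0], [174.6, 276.8], [-0.155, 0.021, 0.014])
('scene', 0.63, [229.0, 224.0, 220.0], [292.3, 148.2], [-0.087, 0.058, 0.01])
('scene', 0.52, [197.0, 113.0, 78.0], [303.0, 170.1], [0.004, 0.003, 0.01])
('scene', 0.45, [235.0, 232.0, 230.5], [267.9, 163.8], [-0.082, -0.044, 0.01])
```

It is square to the edge now. I push it over, ending with the tip past the edge.

Request:
{"fn": "jog_arm", "kwargs": {
  "motion": "0.2 0 -0.04 0 0 0;0.25 0 -0.04 0 0 0;0.25 0 -0.03 0 0 0;0.25 0 0 0 0 0;0.25 0 0 0 0 0;0.25 0 0 0 0 0;0.25 0 0 0 0 0;0.25 0 0 0 0 0;0.25 0 0 0 0 0;0.15 0 0 0 0 0;0 0 0 0 0 0"
}}

```text
clock: 18.1
ee_pos: [0.4638, 0.1291, 0.3172]
tool_rot: [0.43, -0.561, 0.561, -0.43]
ft_force: [-0.6, 0.5, -0.5]
finger_gap: 0.246
```

Run:
```python
from cr import *
tip();crock()
f=grab_frame('top');g=grab_frame('scene')
A=cv2.resize(f['color'][140:300,105:305],(500,400));B=cv2.resize(g['color'][100:260,200:320],(300,400))
cv2.imwrite('pics/p1.png',np.hstack([A,B])[...,::-1])
```

```text
tip ledge [-0.0041 -0.0254  0.0077] world [0.466  0.1295 0.1077]
rect ledge mm [-10.9 -54.6] [60.2 47.1] 3.1
[[-42.0, -33.0], [-40.0, -80.0], [20.0, -77.0], [18.0, -30.0]]
centroid [-0.0122 -0.0544  0.014 ]
('top', 0.82, [178.0, 121.0, 97.0], [221.4, 230.1], [-0.01, -0.057, 0.014])
('scene', 0.61, [198.0, 114.0, 81.0], [282.6, 202.7], [0.058, -0.129, 0.01])
('scene', 0.57, [231.0, 228.0, 227.0], [268.9, 164.4], [-0.078, -0.044, 0.01])
```

View pics/p1.png

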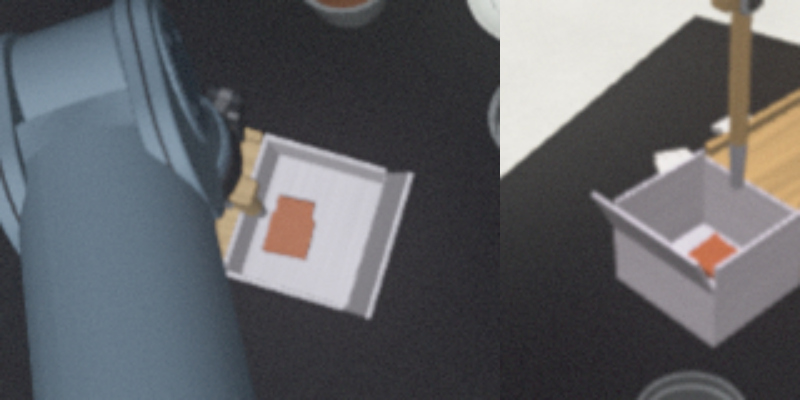

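The crock lies flat on the chute floor (top (221,230)) and the ledge is empty. Now I work out the return.

```bash
cat > ret.py <<'E'
from cr import *
H=np.radians(-12); LE=np.radians(28); C=np.array([.5837,-.3807,0]); xp=np.array([np.cos(H),np.sin(H),0])
Q,u=frame(LE,H)
FIN=C+.032*xp+[0,0,.013]-Q@TIP; PRE=FIN+.16*u
if __name__=='__main__':
    p,r=pose(); print('FIN',FIN.round(4),'PRE',PRE.round(4)); to(p,r,PRE,Q); print(arm.state()['clock'],p.round(4))
E
python3 ret.py
```

```text
FIN [ 0.5169 -0.3675  0.197 ] PRE [ 0.4434 -0.3519  0.3383]
shift units [15.71 -0.71  3.48]
turn deg [28.   -2.88  0.71]
18.4 [0.4639 0.1303 0.3172]
```

Request:
{"fn": "jog_arm", "kwargs": {
  "motion": "0 -0.6 0 0 0 0;0 -0.9 0 0 0 0;0 -0.9 0 0 0 0;0 -0.8 0 0 0 0;0.7 0 0 0 0 0;1 0 0.3 0 0 0;1 0 0.3 0 0 0;1 0 0.3 0 0 0;1 0 0.3 0 0 0;1 0 0.3 0 0 0;1 0 0.3 0 0 0;1 0 0.3 0 0 0"
}}

```text
clock: 19.6
ee_pos: [0.4651, -0.1106, 0.4133]
tool_rot: [0.431, -0.561, 0.561, -0.431]
ft_force: [-0.0, 0.4, -1.4]
finger_gap: 0.244
```

Request:
{"fn": "jog_arm", "kwargs": {
  "motion": "1 0 0.3 0 0 0;1 0 0.3 0 0 0;1 0 0.3 0 0 0;1 0 0.3 0 0 0;1 0 0.3 0 0 0;1 0 0.18 0 0 0;1 0 0 0 0 0;0.7 0 0 0 0 0;0.3 0 0 0 0 0;0 0 0 0 -2.9 0;0 0 0 0 0 0"
}}

```text
clock: 20.7
ee_pos: [0.4522, -0.3537, 0.4131]
tool_rot: [-0.445, 0.55, -0.549, 0.445]
ft_force: [0.9, 0.6, -1.7]
finger_gap: 0.241
```

Request:
{"fn": "jog_arm", "kwargs": {
  "motion": "0 0 0 7 0 0;0 0 0 7 0 0;0 0 0 7 0 0;0 0 0 7 0 0;0 0 0 0 0 0;0 0 0 0 0 0"
}}

```text
clock: 21.3
ee_pos: [0.4521, -0.3534, 0.4136]
tool_rot: [0.324, -0.401, 0.666, -0.539]
ft_force: [1.2, -0.3, -2.2]
finger_gap: 0.243
```

```bash
python3 ret.py; python3 g.py pics/g3.png scene top
```

```text
FIN [ 0.5169 -0.3675  0.197 ] PRE [ 0.4434 -0.3519  0.3383]
shift units [ 0.01  2.08 -1.43]
turn deg [ 0.11 -0.05 -0.05]
21.3 [ 0.4521 -0.3534  0.4136]
pred tip [ 0.5482 -0.3737  0.228 ]
scene [[119.2, 168.5], [190.0, 298.4]]
scene crop origin 94 173 scale 3.3
top [[450.6, 223.0], [421.3, 187.9]]
top crop origin 375 145 scale 3.3
```

View pics/g3.png

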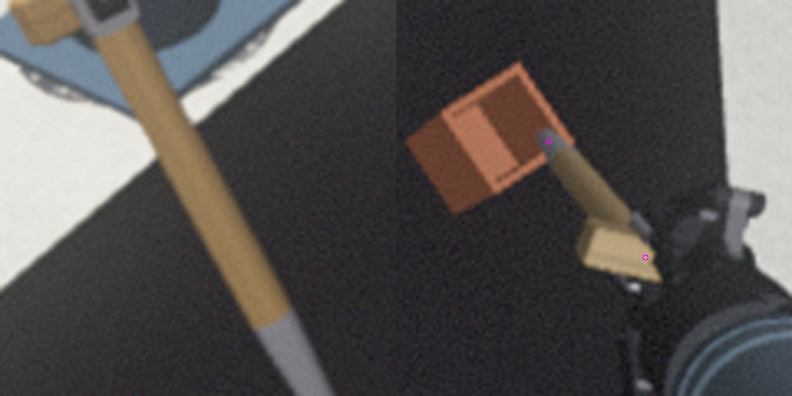

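The grip is unchanged: the tip at top (541,138 in crop) is as predicted. I move to the pre-insert pose and trim.

Request:
{"fn": "jog_arm", "kwargs": {
  "motion": "0 0 -0.7 0 0 0;0 0 -0.73 0 0 0;0 0.5 0 0 0 0;0 0.7 0 0 0 0;0 0.5 0 0 0 0;0 0.3 0 0 0 0;0 0 0 0 0 0"
}}

```text
clock: 22.1
ee_pos: [0.4434, -0.3519, 0.3391]
tool_rot: [0.325, -0.401, 0.665, -0.539]
ft_force: [-0.3, 0.9, -1.5]
finger_gap: 0.243
```

```bash
python3 ret.py
python3 - <<'E'
from cr import *
p,r,t=tip()
f=grab_frame('top');g=grab_frame('scene')
ims=[]
for F,s in((f,1),(g,1)):
    a=proj(F,t)[0]; x0,y0=[int(v)-40 for v in a]; c=cv2.resize(F['color'][y0:y0+80,x0:x0+80],(396,396),interpolation=cv2.INTER_CUBIC)
    cv2.circle(c,tuple(int(v) for v in (a-[x0,y0])*4.95),3,(255,0,255),1); ims.append(c); print(a,x0,y0)
cv2.imwrite('pics/g4.png',np.hstack(ims)[...,::-1])
E
```

```text
FIN [ 0.5169 -0.3675  0.197 ] PRE [ 0.4434 -0.3519  0.3383]
shift units [ 0.    0.02 -0.01]
turn deg [ 0.16  0.03 -0.02]
22.1 [ 0.4434 -0.3519  0.3391]
tip ledge [ 0.1981 -0.49    0.0548] world [ 0.541  -0.3715  0.1548]
[410.34940421 196.46504158] 370 156
[193.90517518 320.53017253] 153 280
```

View pics/g4.png

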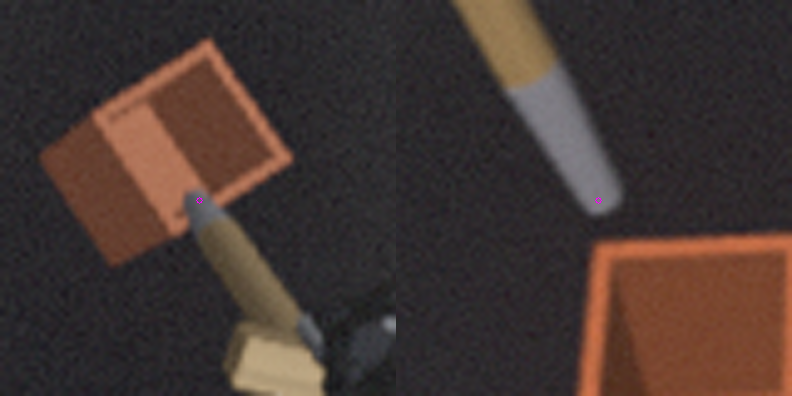

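The tip matches the prediction within about 1 px and is heading into the mouth just inside the -x corner. I insert along the shaft.

Request:
{"fn": "jog_arm", "kwargs": {
  "motion": "0 0.3 0 0 0 0;0 0.4 0 0 0 0;0 0.5 0 0 0 0;0 0.5 0 0 0 0;0 0.5 0 0 0 0;0 0.5 0 0 0 0;0 0.3 0 0 0 0;0 0 0 0 0 0"
}}

```text
clock: 23.0
ee_pos: [0.4835, -0.3606, 0.259]
tool_rot: [0.324, -0.401, 0.666, -0.539]
ft_force: [-0.9, -0.4, -1.7]
finger_gap: 0.245
```

Request:
{"fn": "jog_arm", "kwargs": {
  "motion": "0 0.4 0 0 0 0;0 0.4 0 0 0 0;0 0.4 0 0 0 0;0 0.4 0 0 0 0;0 0.3 0 0 0 0;0 0.2 0 0 0 0;0 0.15 0 0 0 0;0 0 0 0 0 0"
}}

```text
clock: 23.8
ee_pos: [0.5146, -0.3678, 0.2006]
tool_rot: [0.324, -0.401, 0.666, -0.539]
ft_force: [1.0, 0.0, -1.4]
finger_gap: 0.244
```

Run:
```python
from ret import *
p,r=pose(); to(p,r,FIN,Q); tip(); print(arm.state()['ft_force'])
```

```text
shift units [-0.02  0.14  0.01]
turn deg [ 0.03 -0.06  0.02]
tip ledge [ 0.2714 -0.487  -0.0834] world [ 0.6126 -0.3877  0.0166]
[ 0.95849754  0.03939878 -1.40691809]
```

Request:
{"fn": "jog_arm", "kwargs": {
  "motion": "0 0.1 0 0 0 0;0 0.1 0 0 0 0;0 0.05 0 0 0 0;0 0 0 0 0 0"
}}

```text
clock: 24.2
ee_pos: [0.5182, -0.3688, 0.1947]
tool_rot: [0.324, -0.4, 0.667, -0.539]
ft_force: [-0.2, 0.4, 0.4]
finger_gap: 0.243
```

Request:
{"fn": "jog_arm", "kwargs": {
  "motion": "0 0 0 0 0 0;0 0 0 0 0 0;0 0 0 0 0 0;0 0 0 0 0 0;0 0 0 0 0 0;0 0 0 0 0 0",
  "grip": 160
}}

```text
clock: 24.8
ee_pos: [0.518, -0.3686, 0.1944]
tool_rot: [0.324, -0.4, 0.666, -0.539]
ft_force: [0.2, 0.1, 0.1]
finger_gap: 0.372
```

Request:
{"fn": "jog_arm", "kwargs": {
  "motion": "0 0 0 0 0 0;0 0 0 0 0 0;0 0 0 0 0 0;0 0 0 0 0 0;0 0 0 0 0 0;0 0 0 0 0 0;0 0 0 0 0 0;0 0 0 0 0 0",
  "grip": 0
}}

```text
clock: 25.6
ee_pos: [0.518, -0.3686, 0.1944]
tool_rot: [0.324, -0.4, 0.666, -0.539]
ft_force: [-0.3, -0.1, 0.2]
finger_gap: 0.999
```

Run:
```python
from h import *
st=arm.state(); print(st['ee_pos'],st['ft_force'],st['finger_gap'])
f=grab_frame('wrist');g=grab_frame('scene')
im=np.hstack([cv2.resize(f['color'],(528,396)),cv2.resize(g['color'][260:400,140:236],(271,396))]);cv2.imwrite('pics/r1.png',im[...,::-1])
```

```text
[ 0.51801643 -0.36856433  0.19441143] [-0.27847326 -0.10763285  0.23998858] 0.998679374139614
```

View pics/r1.png

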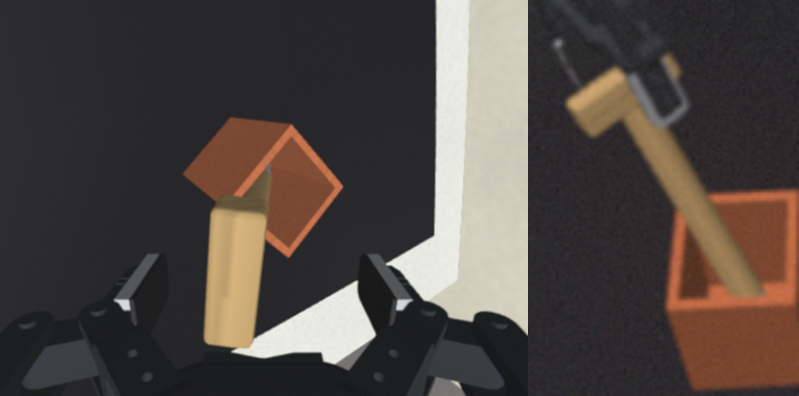

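Released. The bar sits free between the fingers and the dibber leans in the pot as at the start. I retract along the shaft.

Request:
{"fn": "jog_arm", "kwargs": {
  "motion": "0 -0.2 0 0 0 0;0 -0.3 0 0 0 0;0 -0.5 0 0 0 0;0 -0.5 0 0 0 0;0 -0.6 0 0 0 0;0 -0.8 0 0 0 0;0 -0.8 0 0 0 0;0 -0.8 0 0 0 0;0 0 0 0 0 0"
}}

```text
clock: 26.6
ee_pos: [0.4556, -0.3569, 0.3174]
tool_rot: [0.322, -0.399, 0.668, -0.539]
ft_force: [-0.4, 0.0, -0.4]
finger_gap: 0.997
```

Request:
{"fn": "jog_arm", "kwargs": {
  "motion": "0 -0.8 0 0 0 0;0 -0.8 0 0 0 0;-1 0 0 0 0 0;-1 0 0 0 0 0;-1 0 0 0 0 0;-1 0 0 0 0 0;-1 0 0 0 0 0;0 0 0 0 0 0;0 0 0 0 0 0;0 0 0 0 0 0"
}}

```text
clock: 27.6
ee_pos: [0.465, -0.2049, 0.3558]
tool_rot: [0.324, -0.401, 0.667, -0.539]
ft_force: [-0.0, 0.6, 0.5]
finger_gap: 1.003
```

Run:
```python
from cr import *
import pickle
fs,_=pickle.load(open('f0.pkl','rb'))
ims=[]
for c in('scene','top'):
    f=grab_frame(c); ims.append(cv2.resize(f['color'],None,fx=.7,fy=.7))
    for n in('greypot_center','lily_center','saucer_center','dibber_bar'):
        q=models.cut_out(c,n); print(c,n,[(round(k['conf'],2),k['point']) for k in q[:2]],'was',fs[c]['cuts'][n][0]['point'])
crock(); print(arm.state()['clock'])
cv2.imwrite('pics/end.png',np.hstack(ims)[...,::-1])
```

```text
scene greypot_center [(0.78, [276.9, 273.5])] was [277.2, 273.9]
scene lily_center [(0.63, [386.2, 228.4])] was [384.9, 229.5]
scene saucer_center [(0.61, [344.2, 315.8])] was [345.5, 316.3]
scene dibber_bar [(0.66, [186.6, 307.4]), (0.36, [285.2, 201.7])] was [185.8, 307.0]
top greypot_center [(0.75, [317.5, 186.1]), (0.19, [396.9, 188.0])] was [317.0, 188.5]
top lily_center [(0.62, [242.9, 122.0])] was [242.3, 121.9]
top saucer_center [(0.62, [313.6, 136.1]), (0.24, [394.9, 185.7])] was [312.4, 134.5]
top dibber_bar [(0.88, [409.2, 204.7])] was [409.0, 208.7]
rect ledge mm [-10.4 -54.6] [59.9 46.8] 4.8
[[-42.0, -34.0], [-38.0, -80.0], [21.0, -75.0], [17.0, -29.0]]
centroid [-0.0117 -0.0546  0.014 ]
('top', 0.98, [178.0, 121.0, 96.0], [219.2, 231.6], [-0.016, -0.053, 0.014])
('top', 0.89, [218.0, 218.0, 220.5], [134.7, 265.7], [-0.157, 0.126, 0.014])
('top', 0.88, [220.0, 219.0, 220.0], [175.2, 279.2], [-0.16, 0.018, 0.014])
('scene', 0.66, [236.0, 232.0, 231.0], [266.6, 165.0], [-0.081, -0.05, 0.01])
('scene', 0.56, [198.0, 114.0, 81.0], [285.0, 204.4], [0.066, -0.129, 0.01])
('scene', 0.45, [232.0, 228.5, 225.0], [291.2, 147.6], [-0.092, 0.058, 0.01])
28.3
```

View pics/end.png

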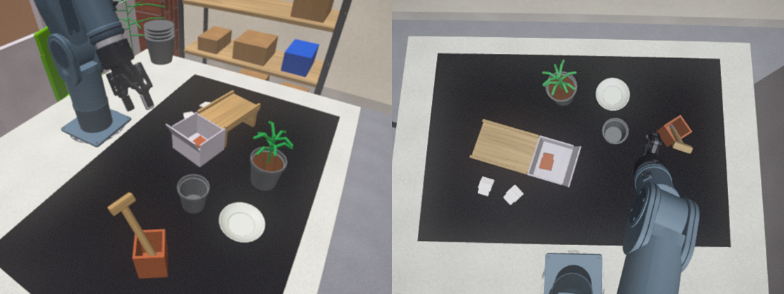

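The crock is in the chute, the dibber is leaning in its pot, the other things are where they were and the arm is clear of everything. I hand the job in.

```bash
python3 -c "
from bench import order,arm
print(order.finish_job(),arm.state()['clock'])"
```

```text
the job is handed in; nothing more can be done
the job is handed in; nothing more can be done
```

The terracotta crock is in the chute and the dibber is back in its square pot, point down and released. I gripped the dibber by its crossbar, pushed the crock off the ledge's open end with the dibber's tip in short checked pushes, then put it back leaning as it was at the start.

The last pictures, at about 28 s of the 64 s allowed, showed:
- **Crock:** it lies flat on the chute floor, and the ledge is empty.
- **Dibber:** it leans in the pot with the arm clear of it, within about 4 px of its starting place in both views.
- **Bystanders:** the grey pot, the plant pot and the saucer were found within about 2.5 px of where they started, which I take as network noise. The white look-alikes were not touched.

No forces above about 3 N were reported after any move. No check failed or disagreed, apart from a few low-confidence false detections, which I ignored. The hand-in call gave no verdict, only that the job is handed in.

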